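Open the quick clamp on the optics bench

ROBOT

A 6-joint arm with a two-finger parallel gripper is mounted at the origin on the work surface. World frame = base frame: x ahead of the robot, y to its left, z up, the work surface at z = 0. Lengths are in m, angles in rad, forces in N, time in s.
With the tool pointing down it reaches from about 0.35 to 0.975 m from the base axis. Payload 7.1 kg.
Tool frame: the origin (TCP) lies at the very end of the fingers, on their centre line; the grasp point (between the pads) lies 19 mm behind it; z points along the fingers, y is the direction in which the jaws open and shut (so a half turn about z gives the same grasp; the last joint's range is limited). The gripper opens to 88 mm and grips with 3 to 60 N. Pads are 20 mm wide; open, the fingers measure 115 mm over their backs; the gripper's body (75 mm by 178 mm) begins 61 mm behind the grasp point.
Start: joints at [1.103, 0.423, 1.63, -0, 1.089, -0.019], TCP at [0.271, 0.563, 0.223] pointing down, gripper open.
Joint ranges: [-3, 3], [-0.9, 2.11], [0.09, 2.58], [-1.31, 4.45], [0.11, 2.69], [-2.54, 2.54]. Speed limits (rad/s): [2.39, 2.39, 3.01, 3.14, 3.14, 3.14].

INTERFACE

Orientations are given as a unit quaternion [w, x, y, z].
In Python, from rig import robot gives the robot as it stands.
- The arm moves only by the tool servo_tool, never from a script. Its arguments are lists of equal length, an entry for each row: "offset": the shift along the tool's x, y, z in mm, a list of three; "spin": the turn about the tool's z in rad; "gripper": the gripper's target within -1 to 1 (shut at 1, half-way at 0, fully open at -1). A call has 1 to 12 rows; each row is the pose to reach, as a shift and turn from the pose measured when the call began, along the tool's axes at that moment; what a row does not reach only later rows make up. A row lasts 1/10 s, in which the tool goes at most 50 mm and 8.59 degrees, less where a joint would pass 70% of its speed; a pose out of reach is approached as far as the arm can. A call with a gripper value outside its range is refused whole. The fingers move at their own pace and stop on an object; the grip force is fixed at half the most. Time passes only in rows, so rows that repeat a pose let the fingers close. It gives the time, the measured TCP pose, the force and the opening at its end, in the units of the state.
- robot.state(): the state, without advancing time (a new reading comes with each control period).
- robot.snapshot(name): name is "scene" or "side" or "wrist"; returns a dict with "frame" (420x560x3 uint8, blue, green, red), "K" (3x3 intrinsics, pixels), "k1" (the pictures are not rectified: a ray, as slopes to the right and down, at radius r is drawn at 1 + k1 r^2 times it, then the intrinsics apply), "origin" and "orientation" of the camera in the world; the wrist camera has in their place "mount" (4x4, takes a point from camera to tool coordinates, whose origin is the TCP and whose axes are the flange's). Camera axes: x right, y down, z forward; pixel columns grow to the right and rows downward; lengths in m; the calibration is good to about 2 mm. A picture is of the moment at which its call begins: read the wrist's pose just before it. There is no depth.
- robot.finish_job(): hands the job in, once; it reports no verdict.
Trained networks look in a picture, given as the dict that the camera call returned (one of the last four; its "shot" number tells which), for a name from the list of things; names that differ only in an ending like _2 or _b are one class to them, and where a whole thing is asked for, a point or a joint stands for the part that bears it (a point fixed in the world has none). Each returns a list of dicts, best first, with "score" (0 to 1); they miss things now and then, are a little off and sometimes report something else, mostly with a low value. They report only what shows in the picture. A call takes as long as a camera call.
- robot.silhouettes(label, picture): "pixels" (420x560 bool, what is visible of it) and "at" ([column, row] in pixels, amid what is visible of it).
The state is a dict: "clock": time; "joints": joint angles; "joint_vel": joint speeds; "effort": joint torques, N m; "tcp_pos": TCP position; "ee_rot": TCP orientation; "wrist_force": force on the tool from outside, world axes, zero at the start; "wrist_torque": the same for the moment, N m; "gripper_width": finger opening in m.
Only numpy, scipy, OpenCV 4.12 (cv2) and the standard library are available. Lean on these libraries where they do the work, as an engineer would, in place of code of your own. Each camera call takes 0.05 s, during which the arm holds its last target.

TASK

Open the bar clamp on the optics bench all the way: with the fingertips press down the green ratchet release on its sliding jaw and, keeping it down, push the jaw back along the bar, away from the fixed jaw, until it stops at the end of its travel. Then let the release spring back up and move clear. Nothing is to be gripped or lifted; leave the lens, the eyepiece and the post carrier standing where they are.

Things in the scene. Friction and masses are not known exactly. Their poses are not given: they have to be found in the camera images.
- clamp: Grey metal bar clamp, bolted down, so it cannot move. Dark base plate 90 mm (x) by 280 mm (y), 12 mm thick; a straight bar runs along its y axis above it, with a rack of small teeth on its +x side. Origin: centre of the base plate's underside, on the table. Its +y axis is the opening direction, level; z is up. The fixed jaw (80 mm wide, 64 mm high) fills y = -130 to -100 mm; a dark end block (60 mm wide, 58 mm high) fills y = +110 to +130 mm.
- jaw (a joint): Opening of the clamp in m: gap between the fixed jaw and the sliding jaw, 0 shut, 0.150 fully open, where the jaw stops against the end block. The sliding jaw is an aluminium carriage 80 mm wide, 60 mm long along the bar, 58 mm high under the release, 0.4 kg; it slides stiffly (about 2 N) and stays where it is left. The ratchet lets it close but blocks it from opening (after at most 12 mm of play) unless the release is pressed (the rack ends at an opening of about 0.14).
- release (a joint): How far the release pad is pressed, in m: 0 up, 0.008 fully down on its stop. At the start it stands between 0 and 0.005, depending on whether the pawl sits between teeth or on a tooth tip. Spring: about 2 N to start, about 5 N fully down; the ratchet is free beyond 0.006. It springs up when let go.
- release_top (a point): Centre of the top of the green release pad on the sliding jaw; moves with it. Pad 44 mm across the bar (clamp x) by 36 mm along it (clamp y), flat and level with thin black ribs; its top is 75 mm above the table when up, 67 mm when fully down. It moves straight down. No part of the clamp but the lug stands higher than the pad.
- lug_face (a point): Centre of the upright face of the sliding jaw's push lug, the face that looks to clamp -y, over the pad. The lug is an aluminium upstand 56 mm wide (clamp x) and 14 mm thick, its top 101 mm above the table; its face lies 20 mm to clamp +y of the pad's centre. A fingertip on the pad that moves to clamp +y meets it and pushes the jaw open.
- lens_mid (a point): Bystander, loose: a lens in a black ring of 52 mm diameter on a short post and a round foot of 54 mm, 86 mm tall, 0.25 kg. The point is on its axis, 43 mm up.
- eyepiece_mid (a point): Bystander, loose: a black eyepiece standing on its end, 38 mm across, 50 mm tall, 0.12 kg. The point is its centre.
- carrier_mid (a point): Bystander, loose: a dark post carrier, base 46 mm square and 20 mm high, with a round socket of 26 mm to 60 mm height and a small brass screw, 0.22 kg. The point is on its axis, 30 mm up.

How it is judged:
By the outcome, as a careful person would: the job done as asked, in the order asked, and still so for the second after the job is handed in, with the robot touching nothing.
It also fails if it takes over 40 s, if anything falls off the work surface, if the arm or the gripper's body presses on something with over 40 N, if the wrist force passes 120 N, or if a joint passes its speed limit or range.

## Working session

There is one attempt and no reset: what is moved stays moved. The work goes in short steps, Python scripts to look and compute and a tool call to move; the robot and the scene stay as the last step left them, time stands still between calls to the robot, and variables do not carry over. Pictures are saved under pics/ and viewed, and the job is handed in when it is done.

Besides the shell and the picture viewer there is one more tool, called after "Call:" by a JSON object that holds its "name" and its "arguments". servo_tool: Moves the arm, as the interface text tells. Its arguments: {"type":"object","properties":{"offset":{"type":"array"},"spin":{"type":"array"},"gripper":{"type":"array"}},"required":["offset","spin","gripper"]}

```bash
mkdir -p pics; ls; python3 - <<'E'
from rig import robot
import cv2,pickle
s=robot.state();print(s)
for n in ["scene","side","wrist"]:
    p=robot.snapshot(n); cv2.imwrite(f"pics/{n}0.png",p["frame"]); pickle.dump(p,open(f"{n}0.pkl","wb"))
    print({k:v for k,v in p.items() if k!="frame"})
    for l in ["release_top","clamp","lens_mid","eyepiece_mid","carrier_mid","lug_face"]:
        for d in robot.silhouettes(l,p)[:2]: print(n,l,round(d["score"],2),d["at"],d["pixels"].sum())
E
```

```text
pics
{'clock': 0.0, 'joints': array([ 1.10298217e+00,  4.23834871e-01,  1.63068518e+00, -3.05040821e-06,
        1.08859674e+00, -1.90016807e-02]), 'joint_vel': array([ 2.64169212e-04, -2.40409369e-05,  9.07958177e-04, -8.45556292e-04,
        3.46774796e-05, -3.52872557e-04]), 'effort': array([ 6.49032645e-04, -5.44622576e+01, -2.73671544e+01,  6.43804134e-02,
        2.25727097e-02, -1.06250295e-04]), 'tcp_pos': array([0.2709131 , 0.56261661, 0.22190732]), 'ee_rot': array([-1.82355668e-04,  2.22526774e-01,  9.74926281e-01, -7.39927367e-04]), 'wrist_force': array([-0.44549285,  0.30251866,  0.2645684 ]), 'wrist_torque': array([0.00869262, 0.01553441, 0.03048766]), 'gripper_width': 0.08782819253296635}
{'K': array([[527.03809924,   0.        , 287.98969774],
       [  0.        , 527.03809924, 210.48773113],
       [  0.        ,   0.        ,   1.        ]]), 'k1': -0.11825228281570294, 'origin': array([1.04224157, 0.36715148, 0.64683806]), 'orientation': array([-0.18503449,  0.4593612 ,  0.80575166, -0.32482886]), 'shot': 1}
scene release_top 0.94 [222.5, 167.7] 455
scene clamp 0.7
[... 643 characters left out ...]
_mid 0.8 [353.0, 235.1] 950
side eyepiece_mid 0.63 [328.5, 136.1] 360
side carrier_mid 0.74 [299.8, 238.8] 801
side lug_face 0.89 [335.5, 177.6] 1527
{'K': array([[314.44664417,   0.        , 275.48549655],
       [  0.        , 314.44664417, 207.73840962],
       [  0.        ,   0.        ,   1.        ]]), 'k1': 0.003510123197251721, 'mount': array([[ 6.12059194e-04, -9.70571405e-01, -2.40812735e-01,
         6.56789595e-02],
       [ 9.99999481e-01,  3.97825106e-04,  9.38244416e-04,
         6.20323376e-04],
       [-8.14831849e-04, -2.40813184e-01,  9.70571144e-01,
        -1.62258371e-01],
       [ 0.00000000e+00,  0.00000000e+00,  0.00000000e+00,
         1.00000000e+00]]), 'shot': 3}
```

View pics/scene0.png

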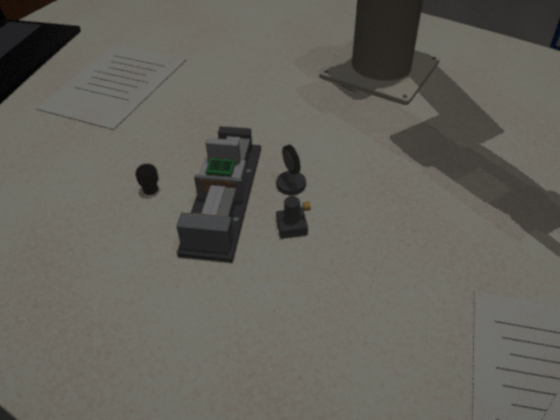

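View pics/side0.png

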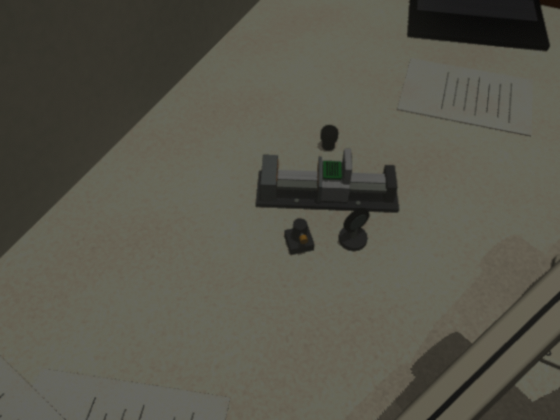

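```bash
cat > h.py <<'E'
import numpy as np,cv2,pickle
from scipy.spatial.transform import Rotation as R
def Rq(q): return R.from_quat(np.r_[q[1:],q[0]]).as_matrix()
def pose(p,s=None):
    if "mount" in p:
        M=np.array(p["mount"]);T=np.eye(4);T[:3,:3]=Rq(s["ee_rot"]);T[:3,3]=s["tcp_pos"];C=T@M
        return C[:3,3],C[:3,:3]
    return np.array(p["origin"]),Rq(p["orientation"])
def ray(p,uv,s=None):
    o,Rm=pose(p,s);K=p["K"]
    d=np.array([(uv[0]-K[0,2])/K[0,0],(uv[1]-K[1,2])/K[1,1]]);x=d.copy()
    for _ in range(20): x=d/(1+p["k1"]*(x@x))
    return o,Rm@np.r_[x,1]
def onz(p,uv,z,s=None):
    o,d=ray(p,uv,s);return o+d*(z-o[2])/d[2]
def proj(p,X,s=None):
    o,Rm=pose(p,s);c=Rm.T@(np.array(X)-o);x=c[:2]/c[2];x=x*(1+p["k1"]*(x@x))
    return np.array([p["K"][0,0]*x[0]+p["K"][0,2],p["K"][1,1]*x[1]+p["K"][1,2]])
def tri(a,b):
    (o1,d1),(o2,d2)=a,b
    t=np.linalg.lstsq(np.c_[d1,-d2],o2-o1,rcond=None)[0]
    A=o1+t[0]*d1;B=o2+t[1]*d2;return (A+B)/2,np.linalg.norm(A-B)
E
python3 - <<'E'
from h import *
a=pickle.load(open("scene0.pkl","rb"));b=pickle.load(open("side0.pkl","rb"))
for n,u,v,z in [("rel",(222.5,167.7),(332.7,167.5),.073),("lens",(288.1,177.6),(353,235.1),.05),("eye",(147.9,180.5),(328.5,136.1),.03),("car",(293.1,218.9),(299.8,238.8),.03)]:
    print(n,tri(ray(a,u),ray(b,v)),onz(a,u,z),onz(b,v,z))
for n,p,uv in [("s",a,[140,90,320,290]),("d",b,[260,100,420,290])]:
    x0,y0,x1,y1=uv
    cv2.imwrite(f"pics/{n}_crop.png",cv2.resize(p["frame"][y0:y1,x0:x1],None,fx=3 if n=="d" else 3,fy=3,interpolation=cv2.INTER_CUBIC))
E
```

```text
rel (array([ 0.53108774, -0.06534721,  0.06870427]), np.float64(0.008786943564308128)) [ 0.53789634 -0.0567665   0.073     ] [ 0.53017233 -0.06732469  0.073     ]
lens (array([0.44772999, 0.0169241 , 0.01153814]), np.float64(0.004772372676633493)) [0.48222246 0.03560032 0.05      ] [0.44176793 0.04807955 0.05      ]
eye (array([ 0.58735789, -0.19015279,  0.02441082]), np.float64(0.005640013058041541)) [ 0.59311724 -0.18142852  0.03      ] [ 0.58585683 -0.18843837  0.03      ]
car (array([0.53185854, 0.07445574, 0.01579044]), np.float64(8.497631690932451e-05)) [0.54337504 0.08109137 0.03      ] [0.52805872 0.08388469 0.03      ]
```

View crops.

View pics/s_crop.png

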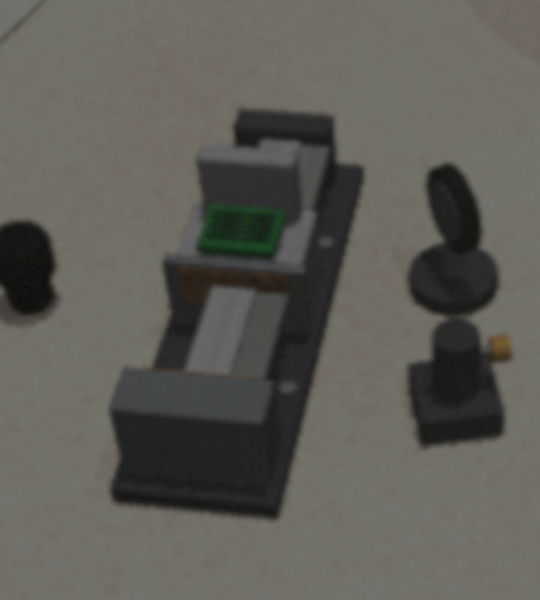

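View pics/d_crop.png

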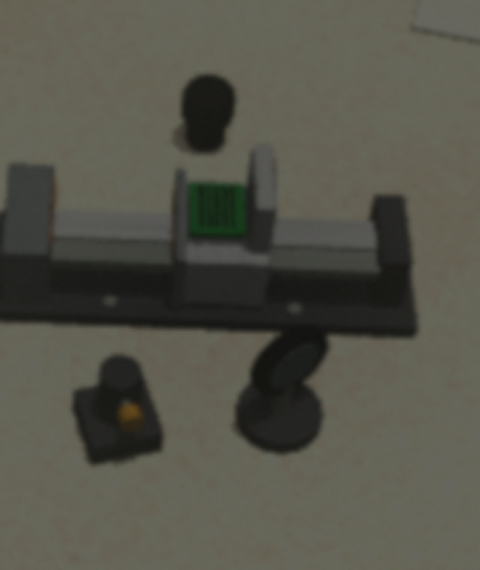

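View pics/wrist0.png

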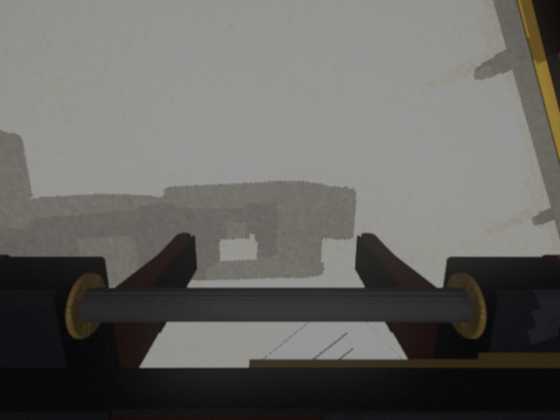

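```bash
cat > fit.py <<'E'
from h import *
from scipy.optimize import least_squares
a=pickle.load(open("scene0.pkl","rb"));b=pickle.load(open("side0.pkl","rb"))
A=[((-45,-140,0),(113,500)),((45,-140,0),(277,517)),((45,140,12),(363,167)),((-40,-130,64),(112,404)),((40,-130,64),(272,415)),((-40,-100,64),(125,369)),((40,-100,64),(276,379)),((-30,110,58),(237,123)),((30,110,58),(332,133)),((-30,130,58),(240,112)),((30,130,58),(333,118))]
B=[((45,140,0),(414,333)),((-40,-130,64),(10,165)),((-40,-100,64),(55,167)),((40,-100,64),(49,244)),((-30,110,58),(373,197)),((-30,130,58),(403,198)),((30,130,58),(409,264)),((30,110,58),(378,264))]
def w(q,X):
    c,s=np.cos(q[2]),np.sin(q[2]);X=np.array(X)/1000
    return np.array([q[0]+c*X[0]-s*X[1],q[1]+s*X[0]+c*X[1],X[2]])
def res(q,sel):
    r=[]
    if "a" in sel: r+=[proj(a,w(q,X))-(np.array(u)/3+(140,90)-1/3) for X,u in A]
    if "b" in sel: r+=[proj(b,w(q,X))-(np.array(u)/3+(260,100)-1/3) for X,u in B]
    return np.ravel(r)
if __name__=="__main__":
  for sel in ["a","b","ab"]:
    f=least_squares(res,[.53,-.06,1.57],args=(sel,),loss="soft_l1")
    print(sel,f.x);print(np.round(res(f.x,sel).reshape(-1,2),1).tolist())
E
python3 fit.py
```

```text
a [ 0.53662567 -0.06307294  1.98198736]
[[0.3, 0.6], [1.5, 0.6], [0.8, -1.5], [-0.9, 0.9], [-2.1, 2.2], [-0.0, -1.7], [0.5, -0.4], [-1.3, 0.6], [-0.5, -0.3], [0.1, -2.3], [1.0, -2.0]]
b [ 0.53668612 -0.06247083  1.97506215]
[[-0.0, 2.9], [-0.7, -0.9], [-0.6, -1.0], [-0.9, 3.6], [0.1, -0.8], [0.3, -0.7], [1.2, 0.3], [0.8, -0.2]]
ab [ 0.53666705 -0.06280107  1.97990938]
[[0.2, 0.6], [1.4, 0.7], [1.1, -1.4], [-0.9, 1.0], [-2.2, 2.3], [-0.0, -1.7], [0.4, -0.3], [-1.0, 0.7], [-0.3, -0.2], [0.4, -2.2], [1.3, -1.9], [0.1, 2.5], [-0.8, -0.8], [-0.6, -0.9], [-0.8, 3.7], [0.0, -1.1], [0.3, -1.1], [1.3, -0.1], [0.9, -0.5]]
```

Call:
{"name": "servo_tool", "arguments": {"offset": [[-12,-12,0],[-36,-37,0],[-66,-69,0],[-99,-104,0],[-132,-139,0],[-165,-173,0],[-198,-208,0],[-231,-243,0],[-264,-277,0],[-297,-312,0],[-330,-347,0],[-360,-378,0]], "spin": [0.05,0.16,0.3,0.44,0.58,0.72,0.86,1.0,1.14,1.28,1.42,1.55], "gripper": [1,1,1,1,1,1,1,1,1,1,1,1]}}

```text
clock: 2.25
tcp_pos: [0.4319, 0.0642, 0.2231]
ee_rot: [0.0, 0.843, 0.538, 0.0]
wrist_force: [0.7, 0.5, -0.3]
gripper_width: 0.0007
```

```bash
cat > go.py <<'E'
from h import *
import sys
from rig import robot
# target x y z, toolx angle deg -> offsets in tool frame
def go(x,y,z,ang):
    s=robot.state();Rm=Rq(s["ee_rot"])
    d=Rm.T@(np.array([x,y,z])-s["tcp_pos"])*1000
    a=np.degrees(np.arctan2(Rm[1,0],Rm[0,0]));sp=-np.radians((ang-a+180)%360-180)
    print("t",round(s["clock"],2),"tcp",np.round(s["tcp_pos"],4),"xang",round(a,2),"offset",np.round(d,1),"spin",round(sp,3),"F",np.round(s["wrist_force"],1),"w",s["gripper_width"],"j",np.round(s["joints"],2))
if __name__=="__main__": go(*map(float,sys.argv[1:]))
E
python3 go.py .481 -.087 .222 23.44
```

```text
t 2.25 tcp [0.4319 0.0642 0.2231] xang 65.13 offset [-116.6  108.2    1.1] spin 0.728 F [ 0.7  0.5 -0.3] w 0.0006566192892748506 j [ 0.12  0.14  2.03 -0.    0.97  0.55]
```

Call:
{"name": "servo_tool", "arguments": {"offset": [[-20,18,0],[-40,37,0],[-60,56,0],[-80,74,0],[-98,91,0],[-110,102,0],[-117,108,0],[-117,108,0],[-117,108,0]], "spin": [0.12,0.24,0.36,0.48,0.6,0.68,0.728,0.728,0.728], "gripper": [1,1,1,1,1,1,1,1,1]}}

```text
clock: 3.15
tcp_pos: [0.4805, -0.0872, 0.2231]
ee_rot: [-0.0, 0.979, 0.203, 0.0]
wrist_force: [0.3, 0.6, 0.2]
gripper_width: 0.0003
```

```bash
python3 go.py .481 -.087 .222 23.44; python3 - <<'E'
from h import *
from rig import robot
s=robot.state();p=robot.snapshot("wrist");cv2.imwrite("pics/w1.png",p["frame"]);pickle.dump((p,s),open("w1.pkl","wb"))
for l in ["release_top","lug_face"]:
    for d in robot.silhouettes(l,p)[:2]: print(l,d["score"],d["at"],d["pixels"].sum(),onz(p,d["at"],.073,s))
from fit import w
q=[.53667,-.0628,1.98]
im=p["frame"].copy()
for X in [(x,y,z) for x,y,z in [(-45,-140,12),(45,-140,12),(45,140,12),(-45,140,12),(-40,-100,64),(40,-100,64),(-40,-130,64),(40,-130,64),(30,110,58),(-30,110,58)]]:
    u=proj(p,w(q,X),s);cv2.circle(im,tuple(int(round(v)) for v in u),3,(0,0,255),1);print(X,u.round(1))
cv2.imwrite("pics/w1o.png",im)
E
```

```text
t 3.15 tcp [ 0.4805 -0.0872  0.2231] xang 23.47 offset [0.6 0.  1.1] spin 0.001 F [0.3 0.6 0.2] w 0.0003055413821549662 j [-0.2   0.22  1.93  0.    0.99  0.96]
release_top 0.95 [277.0, 139.5] 1614 [ 0.53272428 -0.06524217  0.073     ]
lug_face 0.6 [275.6, 142.5] 4605 [ 0.52956561 -0.06513383  0.073     ]
(-45, -140, 12) [319.4  -3.4]
(45, -140, 12) [233.5  -3.4]
(45, 140, 12) [240.4 247.8]
(-45, 140, 12) [311.7 247.9]
(-40, -100, 64) [320.   22.7]
(40, -100, 64) [232.9  22.6]
(-40, -130, 64) [321.2 -14.7]
(40, -130, 64) [231.8 -14.8]
(30, 110, 58) [248.8 237.3]
(-30, 110, 58) [303.5 237.4]
```

View pics/w1o.png

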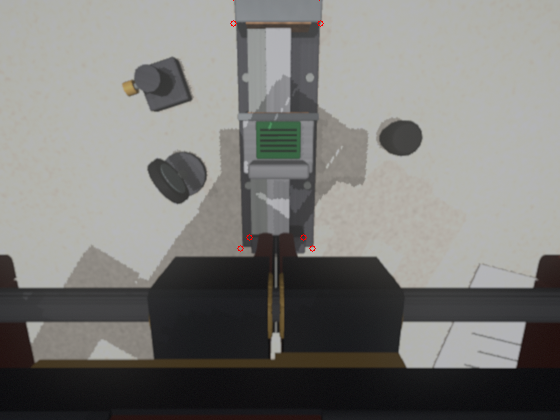

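```bash
python3 go.py .5297 -.0658 .085 23.44
```

```text
t 3.3 tcp [ 0.4805 -0.0868  0.2231] xang 23.5 offset [ 53.4   0.4 138.2] spin 0.001 F [-0.5  0.3 -0.6] w 0.00015981723042188495 j [-0.2   0.22  1.93  0.    0.99  0.96]
```

Call:
{"name": "servo_tool", "arguments": {"offset": [[18,0,0],[40,0,5],[53.5,0.4,25],[53.5,0.4,50],[53.5,0.4,75],[53.5,0.4,100],[53.5,0.4,120],[53.5,0.4,132],[53.5,0.4,138],[53.5,0.4,138]], "spin": [0,0,0,0,0,0,0,0,0,0], "gripper": [1,1,1,1,1,1,1,1,1,1]}}

```text
clock: 4.3
tcp_pos: [0.5296, -0.0655, 0.0849]
ee_rot: [-0.0, 0.979, 0.204, 0.0]
wrist_force: [0.9, 1.1, 1.1]
gripper_width: 0.0007
```

```bash
python3 go.py .5297 -.0658 .066 23.44; python3 - <<'E'
from h import *
from rig import robot
for n,c in [("scene",(160,110,290,230)),("side",(260,110,400,220))]:
    p=robot.snapshot(n);f=p["frame"][c[1]:c[3],c[0]:c[2]];cv2.imwrite(f"pics/{n}2.png",cv2.resize(f,None,fx=5,fy=5,interpolation=cv2.INTER_CUBIC))
E
```

```text
t 4.3 tcp [ 0.5296 -0.0655  0.0849] xang 23.53 offset [-0.1  0.3 18.9] spin 0.002 F [0.9 1.1 1.1] w 0.0006772046321274177 j [-0.15  0.5   1.92  0.    0.73  1.01]
```

View pics/scene2.png

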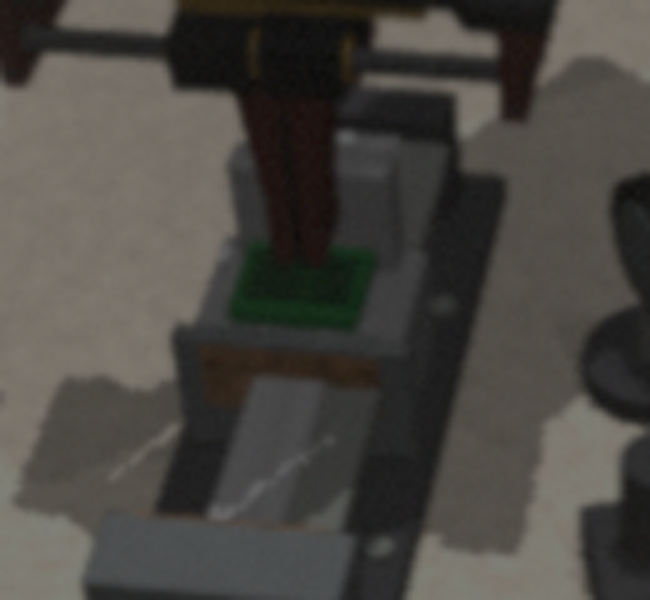

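View pics/side2.png

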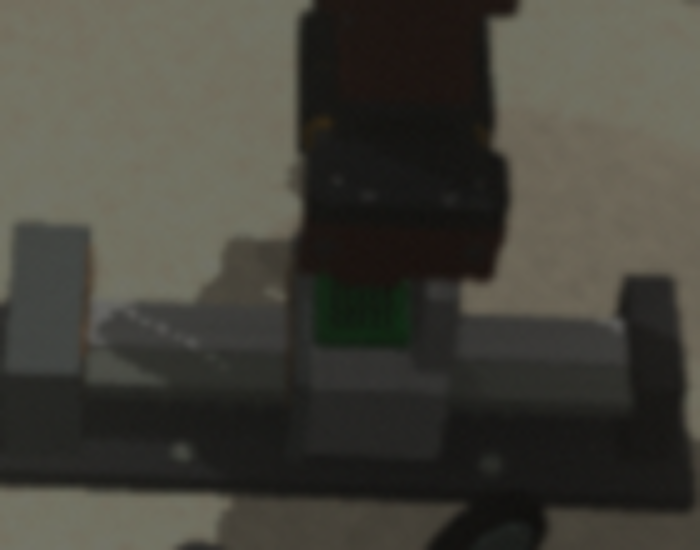

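Scene view: the shut fingertips hover over the rear half of the green pad (crop ~(300,250)), in front of the lug. The side view is mostly hidden by the gripper but agrees. Pressing down now.

Call:
{"name": "servo_tool", "arguments": {"offset": [[0,0.3,6],[0,0.3,11],[0,0.3,14],[0,0.3,16],[0,0.3,17.5],[0,0.3,18],[0,0.3,18]], "spin": [0,0,0,0,0,0,0], "gripper": [1,1,1,1,1,1,1]}}

```text
clock: 5.1
tcp_pos: [0.5305, -0.066, 0.068]
ee_rot: [0.0, 0.979, 0.204, 0.001]
wrist_force: [-3.1, -0.4, 4.7]
gripper_width: 0.0001
```

Call:
{"name": "servo_tool", "arguments": {"offset": [[0,0,1],[0,0,2],[0,0,2]], "spin": [0,0,0], "gripper": [1,1,1]}}

```text
clock: 5.4
tcp_pos: [0.5313, -0.0658, 0.0672]
ee_rot: [0.0, 0.979, 0.204, 0.002]
wrist_force: [-3.0, 2.5, 14.5]
gripper_width: 0.0002
```

Call:
{"name": "servo_tool", "arguments": {"offset": [[-3,0,1],[-6,0,1],[-10,0,1],[-14,0,1],[-18,0,1],[-22,0,1],[-26,0,1],[-30,0,1],[-34,0,1],[-37,0,1],[-40,0,1],[-40,0,1]], "spin": [0,0,0,0,0,0,0,0,0,0,0,0], "gripper": [1,1,1,1,1,1,1,1,1,1,1,1]}}

```text
clock: 6.6
tcp_pos: [0.4955, -0.0814, 0.0672]
ee_rot: [0.0, 0.979, 0.203, 0.003]
wrist_force: [-2.0, 2.7, 14.4]
gripper_width: 0.0004
```

```bash
python3 go.py .4600 -.096 .066 23.44; python3 - <<'E'
from h import *
from rig import robot
for n,c in [("scene",(160,110,290,230)),("side",(260,110,400,220))]:
    p=robot.snapshot(n);f=p["frame"][c[1]:c[3],c[0]:c[2]];cv2.imwrite(f"pics/{n}3.png",cv2.resize(f,None,fx=5,fy=5,interpolation=cv2.INTER_CUBIC))
E
```

```text
t 6.6 tcp [ 0.4955 -0.0814  0.0672] xang 23.48 offset [-38.4  -0.7   1. ] spin 0.001 F [-2.   2.7 14.4] w 0.0004485346209523555 j [-0.19  0.49  1.99  0.    0.65  0.97]
```

View pics/scene3.png

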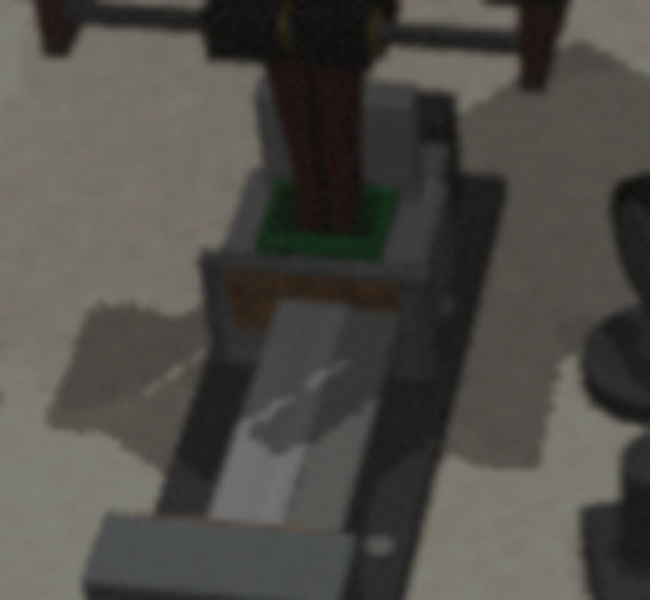

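The jaw is moving back with the pad held down. Continuing.

Call:
{"name": "servo_tool", "arguments": {"offset": [[-3,0,1],[-6,0,1],[-10,0,1],[-14,0,1],[-17,0,1],[-20,0,1],[-23,0,1],[-26,0,1],[-28,0,1],[-30,0,1],[-32,0,1],[-32,0,1]], "spin": [0,0,0,0,0,0,0,0,0,0,0,0], "gripper": [1,1,1,1,1,1,1,1,1,1,1,1]}}

```text
clock: 7.9
tcp_pos: [0.4671, -0.0938, 0.0671]
ee_rot: [0.0, 0.979, 0.203, 0.004]
wrist_force: [-1.4, 5.4, 15.8]
gripper_width: 0.0006
```

Call:
{"name": "servo_tool", "arguments": {"offset": [[-2,0,1],[-3,0,1],[-4,0,1],[-5,0,1],[-6,0,1],[-7,0,1],[-8,0,1],[-8,0,1]], "spin": [0,0,0,0,0,0,0,0], "gripper": [1,1,1,1,1,1,1,1]}}

```text
clock: 8.7
tcp_pos: [0.463, -0.0972, 0.0673]
ee_rot: [0.001, 0.979, 0.203, 0.007]
wrist_force: [3.7, 3.3, 7.0]
gripper_width: 0.0006
```

```bash
python3 go.py .4600 -.096 .066 23.44; python3 - <<'E'
from h import *
from rig import robot
for n,c in [("scene",(160,110,290,230)),("side",(260,110,400,220))]:
    p=robot.snapshot(n);f=p["frame"][c[1]:c[3],c[0]:c[2]];cv2.imwrite(f"pics/{n}4.png",cv2.resize(f,None,fx=5,fy=5,interpolation=cv2.INTER_CUBIC))
E
```

```text
t 8.7 tcp [ 0.463  -0.0972  0.0673] xang 23.43 offset [-2.3 -2.3  1.3] spin -0.0 F [3.7 3.3 7. ] w 0.0006121472104276911 j [-0.23  0.46  2.06  0.01  0.61  0.92]
```

View pics/scene4.png

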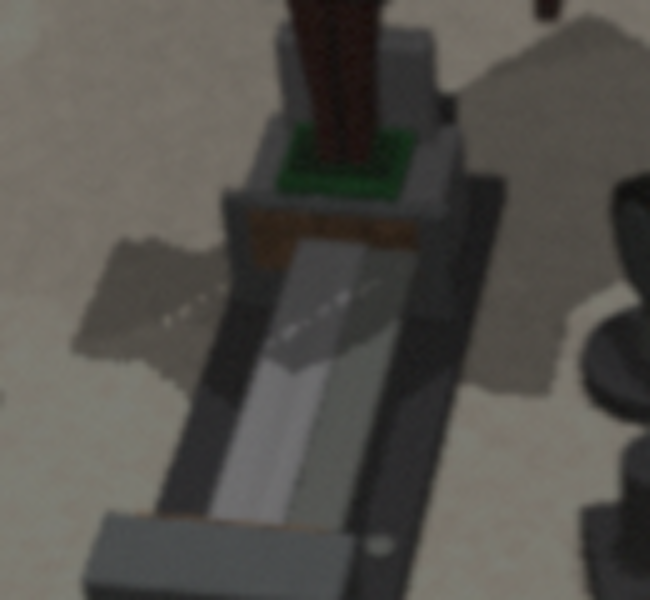

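View pics/side4.png

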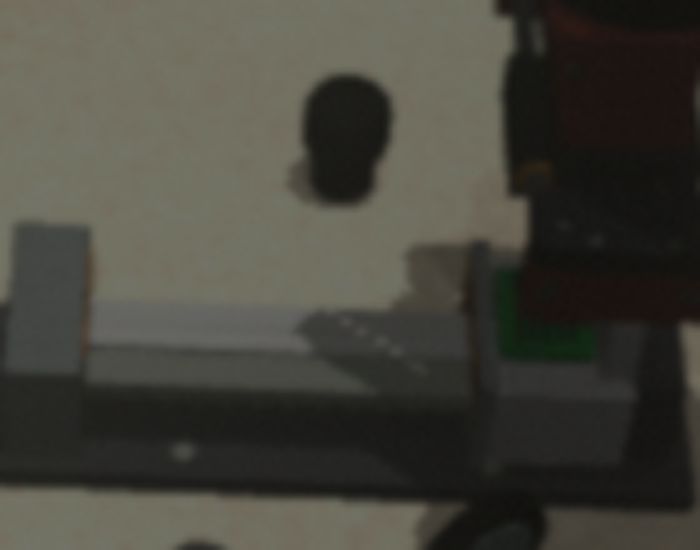

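Call:
{"name": "servo_tool", "arguments": {"offset": [[-1,0,1.5],[-2,0,2],[-3,0,2],[-4,0,2],[-5,0,2],[-6,0,2],[-6,0,2]], "spin": [0,0,0,0,0,0,0], "gripper": [1,1,1,1,1,1,1]}}

```text
clock: 9.5
tcp_pos: [0.4618, -0.0995, 0.0671]
ee_rot: [0.003, 0.979, 0.203, 0.011]
wrist_force: [4.9, 7.3, 14.4]
gripper_width: 0.0004
```

Call:
{"name": "servo_tool", "arguments": {"offset": [[-2,-1,2],[-4,-2,2],[-6,-2,2],[-8,-2,2],[-10,-2,2],[-10,-2,2]], "spin": [0,0,0,0,0,0], "gripper": [1,1,1,1,1,1]}}

```text
clock: 10.1
tcp_pos: [0.4615, -0.1, 0.0674]
ee_rot: [0.004, 0.979, 0.201, 0.02]
wrist_force: [25.8, 30.8, 0.1]
gripper_width: 0.0007
```

```bash
python3 go.py .4600 -.096 .066 23.44; python3 - <<'E'
from h import *
from rig import robot
from fit import w
q=[.53667,-.0628,1.98]
s=robot.state();r=np.array(s["tcp_pos"])[:2]-q[:2]
c,n=np.cos(q[2]),np.sin(q[2]);print("clamp xy",r@[c,n],r@[-n,c]);F=s["wrist_force"][:2];print("F xy",F@[c,n],F@[-n,c])
for n,c in [("scene",(160,90,290,190)),("side",(260,110,400,220))]:
    p=robot.snapshot(n);im=p["frame"].copy()
    f=cv2.resize(im[c[1]:c[3],c[0]:c[2]],None,fx=5,fy=5,interpolation=cv2.INTER_CUBIC)
    for X in [(40,50,58),(40,110,58),(-40,50,58),(30,110,58),(40,110,20),(-28,96,101),(28,96,101)]:
        u=(proj(p,w(q,X))-c[:2])*5+2;cv2.circle(f,tuple(int(v) for v in u),4,(0,0,255),1)
    cv2.imwrite(f"pics/{n}5.png",f)
E
```

```text
t 10.1 tcp [ 0.4615 -0.1     0.0674] xang 23.23 offset [ 0.1 -4.3  1.3] spin -0.004 F [25.8 30.8  0.1] w 0.0006854603686945913 j [-0.25  0.45  2.08  0.02  0.57  0.9 ]
clamp xy -0.004244935501968915 0.08375260252720246
F xy 17.98212936660731 -35.90325464271802
```

View pics/scene5.png

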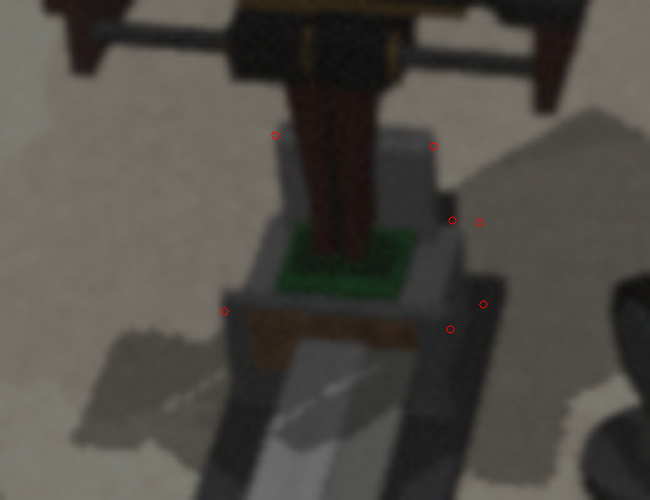

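View pics/side5.png

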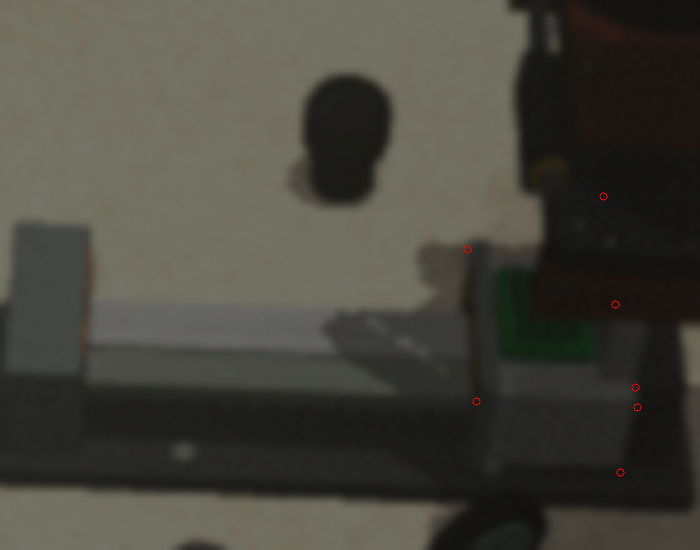

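Stop confirmed: the front face sits where 0.150 opening predicts, and 36 N along the bar gives no motion. Relieving the push and then rising straight up, so that friction doesn't drag the jaw back.

Call:
{"name": "servo_tool", "arguments": {"offset": [[-1,0,0],[0,0,0],[0.3,0,-2],[0.5,0,-5],[0.5,0,-9],[0.5,0,-14],[2,0,-25],[3,0,-45],[3,0,-70],[3,0,-95]], "spin": [0,0,0,0,0,0,0,0,0,0], "gripper": [1,1,1,1,1,1,1,1,1,1]}}

```text
clock: 11.2
tcp_pos: [0.4593, -0.0989, 0.1635]
ee_rot: [0.004, 0.979, 0.201, 0.019]
wrist_force: [0.7, 0.1, -0.1]
gripper_width: 0.0008
```

Call:
{"name": "servo_tool", "arguments": {"offset": [[0,0,-20],[-20,0,-40],[-50,0,-60],[-60,0,-60],[-60,0,-60]], "spin": [0,0,0,0,0], "gripper": [1,1,1,1,1]}}

```text
clock: 11.7
tcp_pos: [0.4007, -0.1229, 0.2216]
ee_rot: [0.004, 0.98, 0.2, 0.019]
wrist_force: [-0.0, 0.6, -0.3]
gripper_width: 0.0004
```

```bash
python3 go.py .4600 -.096 .066 23.44; python3 - <<'E'
from h import *
from rig import robot
from fit import w
q=[.53667,-.0628,1.98]
for n,c in [("scene",(140,90,320,250)),("side",(260,100,420,260)),("wrist",(0,0,560,420))]:
    s=robot.state();p=robot.snapshot(n);k=1 if n=="wrist" else 4
    f=cv2.resize(p["frame"][c[1]:c[3],c[0]:c[2]],None,fx=k,fy=k,interpolation=cv2.INTER_CUBIC)
    for X in [(40,50,58),(-40,50,58),(30,110,58),(40,110,20),(-28,96,101),(28,96,101),(0,78,75)]:
        u=(proj(p,w(q,X),s)-c[:2])*k+k/2;cv2.circle(f,tuple(int(v) for v in u),3,(0,0,255),1)
    cv2.imwrite(f"pics/{n}6.png",f)
    for l in ["release_top","lens_mid","eyepiece_mid","carrier_mid"]:
        for d in robot.silhouettes(l,p)[:1]: print(n,l,round(d["score"],2),d["at"])
E
```

```text
t 11.7 tcp [ 0.4007 -0.1229  0.2216] xang 23.14 offset [ 59.5  -3.9 157.8] spin -0.005 F [-0.   0.6 -0.3] w 0.00038106092109038714 j [-0.34  0.1   2.08  0.02  0.92  0.82]
scene release_top 0.7 [229.7, 140.7]
scene lens_mid 0.65 [289.7, 179.4]
scene eyepiece_mid 0.82 [147.4, 180.9]
scene carrier_mid 0.67 [293.9, 217.2]
side release_top 0.68 [368.3, 165.3]
side lens_mid 0.82 [352.4, 234.8]
side eyepiece_mid 0.68 [328.5, 135.8]
side carrier_mid 0.93 [299.5, 238.5]
wrist release_top 0.61 [274.9, 128.6]
wrist lens_mid 0.73 [173.2, 99.1]
wrist eyepiece_mid 0.62 [398.8, 60.0]
wrist carrier_mid 0.78 [153.8, 14.3]
```

View pics/scene6.png

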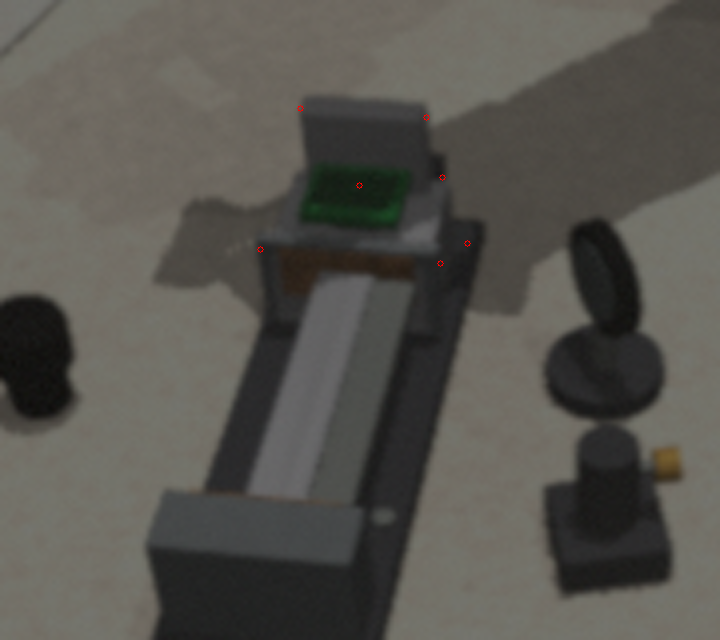

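View pics/side6.png

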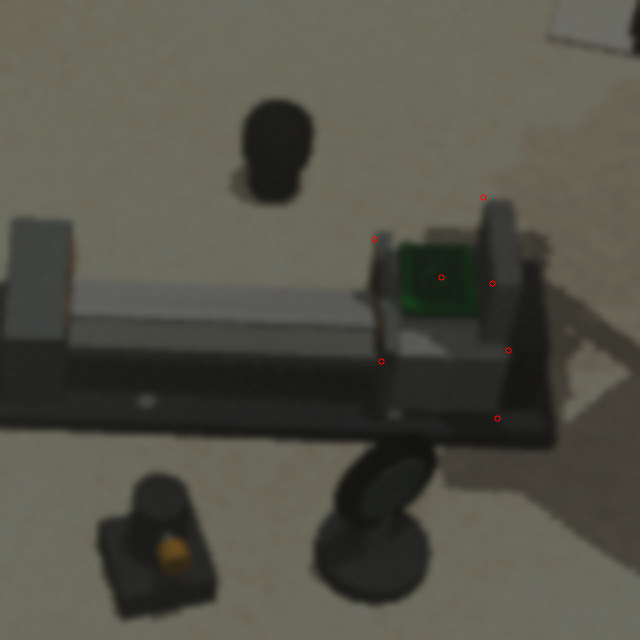

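View pics/wrist6.png

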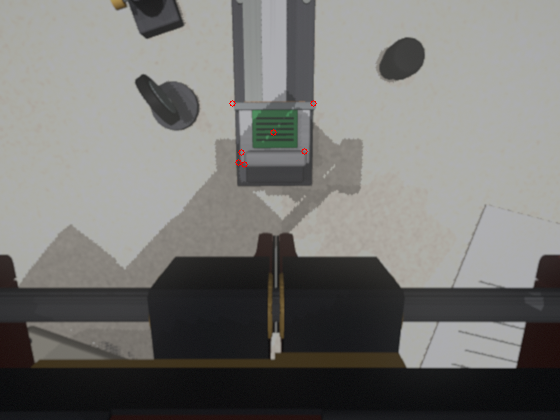

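```bash
python3 -c "
from rig import robot
print(robot.finish_job())"
```

```text
the job is handed in; nothing more can be done
None
```

The clamp is fully open as far as my checks show, and the job is handed in at about 12 s on the robot's clock. finish_job gives no verdict.

**What I did:** With the gripper shut, I pressed the green release down to its stop. The tip was at 67 mm with about 14 N on it. Keeping it down, I pushed the jaw back until it stopped against the end block. There a 36 N push along the bar gave no further motion. I then eased off the push, rose straight up and moved clear.

**Last checks:**
- **Opening:** In the wrist picture the jaw's front edge lies where an opening of 0.150 m predicts. The scene and side pictures agree to within my fit of the clamp, about 2–3 mm.
- **Release:** I judge it to be up because the fingers are off it and its spring is free. I did not measure its height.
- **Bystanders:** The lens, eyepiece and carrier are still standing, and in the scene and side views they are within 2 pixels of where they started.
- **Clearance:** The wrist force reads about 0 and the tool is clear at 0.22 m height.

**Two readings out of line:**
- During the final hard push the tool had drifted about 4 mm sideways, with about 18 N of side force on it.
- In the same push the downward force fell to about 0, although the tip stayed at 67.4 mm, so the release was still down.

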